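# Rock the sorter gate over and feed two biscuits to the blue bin

## Robot

A 6-joint arm with a two-finger parallel gripper is mounted at the origin on a cart in front of the work surface, level with it; the furniture and walls round the work are solid. World frame = base frame: x ahead of the robot, y to its left, z up, the work surface at z = 0. Lengths are in m, angles in rad, forces in N, time in s.
With the tool pointing down it reaches from about 0.425 to 0.95 m from the base axis. Payload 3.5 kg.
Tool frame: the origin (TCP) lies on the mounting face of the last link; the fingertips stand 173 mm ahead of it and the grasp point (between the pads) lies 155 mm ahead of it; z points along the fingers, x is the direction in which the jaws open and shut, and the axes are right-handed (so a half turn about z gives the same grasp; the last joint's range is limited). The gripper opens to 85 mm and grips with 20 to 120 N. Pads are 22 mm wide; open, the fingers measure 114 mm over their backs; the gripper's body (76 mm by 85 mm) begins 54 mm behind the grasp point. The pads swing forward as they close: fully open they stand 13 mm farther back than shut.
Start: joints at [-0.15, 0.286, 1.577, -0, 1.279, -0.15], TCP at [0.675, 0, 0.405] pointing down, gripper open.
Joint ranges: [-2.77, 2.77], [-0.9, 2.22], [0.21, 2.48], [-1.53, 4.67], [0.24, 2.81], [-2.84, 2.84]. Speed limits (rad/s): [2.79, 2.79, 3.14, 3.14, 3.14, 3.14].

## Interface

Orientations are given as a unit quaternion [x, y, z, w].
In Python, from plant import get_state, read_camera, sign_off gives the robot as it stands.
- The arm moves only by the shell command python3 -m jog 'ROWS' [FORCE]. ROWS is JSON, a list of rows, each an object of numbers: "grip": the closure, from 0 (fully open) to 1 (shut); "x", "y", "z": the shift along the tool's x, y, z in mm; "rx", "ry", "rz": the turn, a rotation vector about the tool's x, y, z in degrees. A call has 1 to 8 rows; each row shifts and turns the commanded pose from where the row before left it, along the tool's axes as they then stand; what a row does not reach is not made up. A row lasts 1/12 s, in which the tool goes at most 41.7 mm and 7.16 degrees, less where a joint would pass 70% of its speed; a pose out of reach is approached as far as the arm can. A call with a gripper value outside its range is refused whole. The fingers move at their own pace and stop on an object; FORCE is the grip in N (left out, the last holds). Time passes only in rows, so rows that do not move let the fingers close. It gives the time, the measured TCP pose, the force and the opening at its end, in the units of the state.
- get_state(): the state, without advancing time (a new reading comes with each control period).
- read_camera(name): name is "scene" or "side" or "wrist"; returns a dict with "frame" (420x560x3 uint8, red, green, blue), "intrinsics" (3x3 intrinsics, pixels), "R" (3x3) and "t" (3): a world point X has camera coordinates R X + t. Camera axes: x right, y down, z forward; pixel columns grow to the right and rows downward; lengths in m; the calibration is good to about 2 mm. The wrist camera is an equidistant fisheye: a pixel r from the principal point sees the ray r / f radians off the axis. A picture is of the moment at which its call begins. There is no depth.
- sign_off(): hands the job in, once; it reports no verdict.
The state is a dict: "time": time; "qpos": joint angles; "dq": joint speeds; "joint_efforts": joint torques, N m; "eef_pos": TCP position; "tcp_rot": TCP orientation; "contact_force": force on the tool from outside, world axes, zero at the start; "wrist_torque": the same for the moment, N m; "opening": opening from 0.0 (shut) to 1.0 (fully open).
Only numpy, scipy, OpenCV 4.12 (cv2) and the standard library are available. Lean on these libraries where they do the work, as an engineer would, in place of code of your own. Each camera call takes 0.05 s, during which the arm holds its last target.

## Task

The biscuit sorter still feeds its grey bin: press down the raised blue pad of the seesaw gate until the gate has rocked fully over to the blue side. Then push the two biscuits along the feed deck, over its lip onto the gate, so that both slide down into the blue bin. Only press and push with the fingertips: never pick up or carry a biscuit, and leave the biscuit in the grey bin and everything else on the table undisturbed.

Things in the scene. Friction and masses are not known exactly. Their poses are not given: they have to be found in the camera images.
- sorter: Bench-top biscuit sorter of bright steel, fixed to the table. Origin on the table under the middle of its rocking gate; its x axis points away from the robot along the feed deck (within 0.2 rad of world x), y left, z up. From each end of the gate a fixed chute leads down to an open bin, grey on the left (+y), blue on the right (-y).
- gate (a joint): Rocking gate: steel slide plate 200 mm long (y), 76 mm wide, pivot along the sorter's x axis 140 mm above the table. 0 level; -0.42 rad (stop; start near it): low on the grey side, blue pad up; +0.42 (stop): low on the blue side, blue pad down. A brass weight over the pivot tips it to the nearer stop once well past level; about 1 to 4 N on a pad rocks it. A cheek runs along its front, no higher than the pads.
- blue_pad (a point): Centre of the top of the blue ribbed press pad, 34 x 36 mm, at the robot's side of the gate's right end; it moves with the gate on an arc. From the pivot (above the sorter's origin, 140 mm up), in the gate's axes: x -58, y -82, z +35 mm; so its top is about 206 mm above the table when raised, 139 mm fully down. Clear air above and beside it.
- grey_pad (a point): The same for the grey pad at the gate's left end (x -58, y +82, z +35 mm from the pivot in the gate's axes); low at the start.
- deck_lip (a point): Middle of the front lip of the feed deck, where biscuits drop 24 mm onto the gate: sorter x = 42 mm, 168 mm above the table. The deck is a level slippery shelf behind the gate, top at this height, from the lip back to sorter x = 167 mm, lane 72 mm wide between rails 7 mm high; nothing stands above it, and what lies behind it is lower.
- blue_bin (a point): Centre of the inner floor of the blue bin, 4 mm above the table; inside 127 mm along x and 117 mm along y, walls 58 mm high, 34 mm on the side of the chute.
- biscuit_a_mid (a point): Centre of a shortbread cube, about 36 x 36 x 23 mm, 18 g, one of the two in line on the feed deck (either may be the one nearer the lip). It slides easily on the steel.
- biscuit_b_mid (a point): Centre of a shortbread cube, about 39 x 38 x 20 mm, 18 g, the other of the two in line on the feed deck.
- biscuit_c_mid (a point): Centre of a shortbread cube, 35 x 28 x 21 mm, that lies in the grey bin; to be left there.
- tape: Roll of brown tape, 96 mm across, 48 mm high, loose on the table; origin at the centre of its underside. Bystander.
- label_roll: Roll of white labels, 69 mm across, 32 mm high, loose; origin at the centre of its underside. Bystander.
- dredger: White sugar dredger, 69 mm across, 116 mm high, loose; origin at the centre of its underside. Bystander.
- stamp: Wooden hand stamp, 30 x 45 x 79 mm, loose; origin at the centre of its underside. Bystander.

How it is judged:
By the outcome, as a careful person would: the job done as asked, in the order asked, and still so for the second after the job is handed in, with the robot touching nothing.
It also fails if it takes over 48 s, if anything falls off the work surface, if the arm or the gripper's body presses on something with over 40 N, if the wrist force passes 120 N, or if a joint passes its speed limit or range.

## Working session

There is one attempt and no reset: what is moved stays moved. The work goes in short steps, Python scripts to look and compute and a shell command to move; the robot and the scene stay as the last step left them, time stands still between calls to the robot, and variables do not carry over. Pictures are saved under pics/ and viewed, and the job is handed in when it is done.

```bash
ls; mkdir -p pics
python3 - <<'E'
from plant import *
import cv2
s=get_state()
for k in s: print(k,s[k])
for n in ("scene","side","wrist"):
    c=read_camera(n); cv2.imwrite(f"pics/{n}0.png",c["frame"][:,:,::-1]); print(n,c["intrinsics"],c["R"],c["t"])
E
```

```text
pics
time 0.0
qpos [-1.49975631e-01  2.87194958e-01  1.57821375e+00 -6.62762908e-07
  1.27863588e+00 -1.50043265e-01]
dq [ 2.66011564e-04 -1.18298964e-03  1.09709715e-03 -8.46121877e-04
  5.03867150e-05 -7.02145045e-04]
joint_efforts [-1.79628755e-04 -4.05981302e+01 -2.92628127e+01 -1.54224781e-04
  5.81841552e-03  3.74769741e-06]
eef_pos [6.74738499e-01 8.55085973e-05 4.03307257e-01]
tcp_rot [ 9.99999248e-01  3.39126876e-05 -1.21224864e-03 -1.82904353e-04]
contact_force [ 0.53467553  0.32274958 -0.68801816]
wrist_torque [-0.06012102  0.01101015 -0.04594104]
opening 1.0023788680095485
scene [[456.80385929   0.         277.47322039]
 [  0.         456.80385929 213.0533985 ]
 [  0.           0.           1.        ]] [[ 0.86610102 -0.49982785 -0.0064147 ]
 [-0.27025034 -0.45741672 -0.84719224]
 [ 0.42051608  0.73548764 -0.53124773]] [-0.45721607  0.24237567  1.70296882]
side [[508.04809559   0.         270.75682958]
 [  0.         508.04809559 213.09622617]
 [  0.           0.           1.        ]] [[-0.89433901 -0.44720648  0.01280985]
 [-0.31025564  0.59932234 -0.73793913]
 [ 0.32233393 -0.66394209 -0.67474569]] [0.4266846  0.26838406 1.55483113]
wrist [[325.1922621    0.         283.22886605]
 [  0.         325.1922621  214.24282301]
 [  0.           0.           1.        ]] [[ 9.99999032e-01 -1.01969423e-03 -9.46705565e-04]
 [-6.96831582e-04 -9.55935251e-01  2.93576755e-01]
 [-1.20434774e-03 -2.93575811e-01 -9.55935036e-01]] [-0.67432788 -0.03647828  0.37923032]
```

View pics/scene0.png

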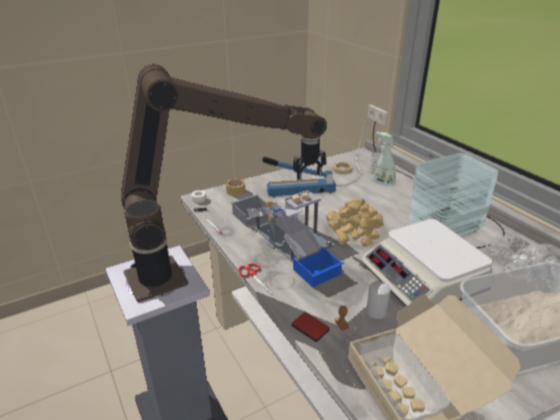

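View pics/side0.png

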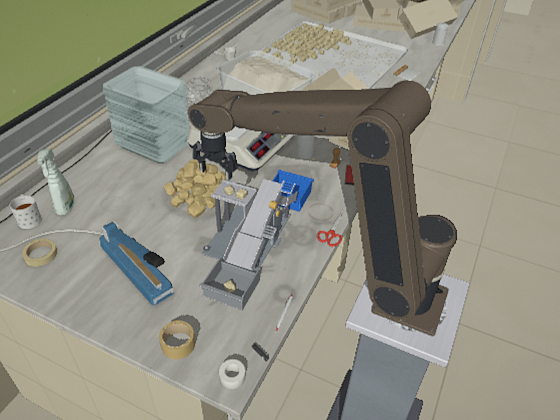

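View pics/wrist0.png

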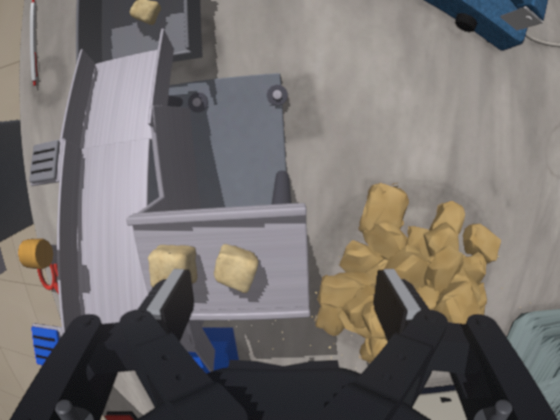

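The wrist view shows the deck at about (130–308, 207–318). The biscuits are at (173,263) and (236,268), the blue pad at (45,343), the grey pad at (45,160) and the brass weight at (35,253). I'll zoom in to get precise pixels.

Run:
```python
import cv2
a=cv2.imread("pics/scene0.png")[170:290,220:360]; cv2.imwrite("pics/scz.png",cv2.resize(a,None,fx=5,fy=5,interpolation=2))
a=cv2.imread("pics/side0.png")[160:310,190:320]; cv2.imwrite("pics/siz.png",cv2.resize(a,None,fx=4,fy=4,interpolation=2))
a=cv2.imread("pics/wrist0.png")[130:380,0:320]; cv2.imwrite("pics/wrz.png",cv2.resize(a,None,fx=2.4,fy=2.4,interpolation=2))
```

```text
(no output)
```

View pics/scz.png

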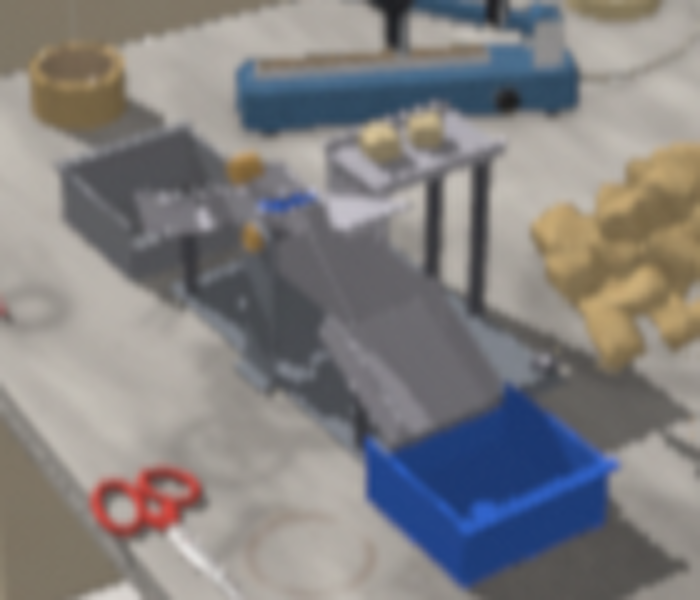

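View pics/siz.png

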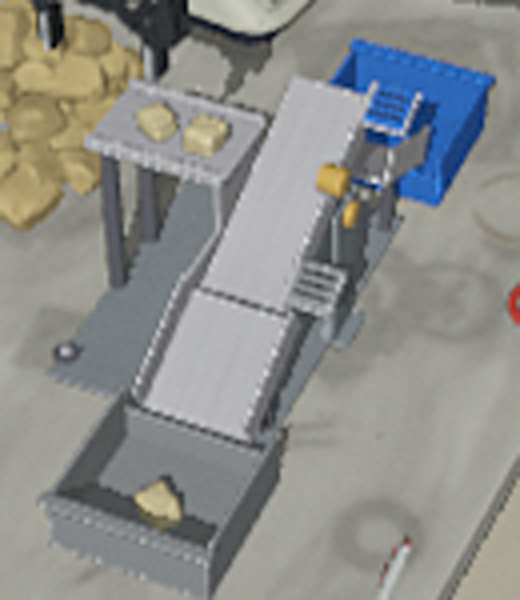

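View pics/wrz.png

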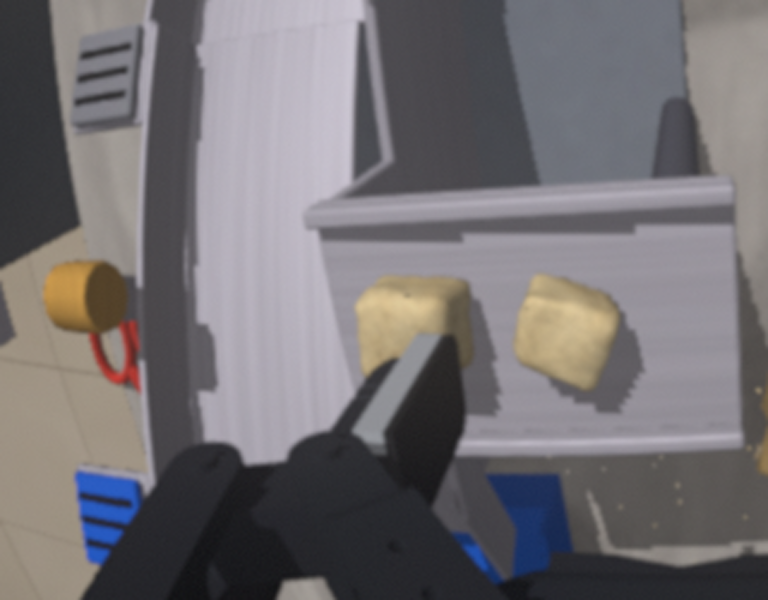

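```bash
cat > h.py <<'E'
import numpy as np, cv2, json
from plant import *
from scipy.spatial.transform import Rotation as Ro
def ray(c,u,v):
    K=c["intrinsics"];R=np.array(c["R"]);t=np.array(c["t"])
    d=np.array([(u-K[0][2])/K[0][0],(v-K[1][2])/K[1][1],1.])
    if c.get("fish"):
        r=np.hypot(d[0],d[1]); d=np.array([d[0]/r*np.sin(r),d[1]/r*np.sin(r),np.cos(r)])
    d=R.T@d; return -R.T@t,d/np.linalg.norm(d)
def cam(n):
    c=read_camera(n); c["fish"]=n=="wrist"; return c
def tri(obs):
    A=0;b=0
    for c,u,v in obs:
        o,d=ray(c,u,v);P=np.eye(3)-np.outer(d,d);A=A+P;b=b+P@o
    X=np.linalg.solve(A,b)
    return X,[np.linalg.norm((np.eye(3)-np.outer(ray(*o)[1],ray(*o)[1]))@(X-ray(*o)[0]))*1000 for o in obs]
def atz(c,u,v,z):
    o,d=ray(c,u,v); return o+d*(z-o[2])/d[2]
def proj(c,X):
    p=np.array(c["R"])@X+c["t"];K=c["intrinsics"]
    if c.get("fish"):
        r=np.hypot(p[0],p[1]);th=np.arctan2(r,p[2]);q=p[:2]/r*th
    else:q=p[:2]/p[2]
    return q*K[0][0]+np.array([K[0][2],K[1][2]])
E
python3 - <<'E'
from h import *
np.set_printoptions(precision=4,suppress=True)
W,S,C=cam("wrist"),cam("side"),cam("scene")
wz=lambda x,y:(W,x/2.4,130+y/2.4)
sz=lambda x,y:(S,190+x/4,160+y/4)
cz=lambda x,y:(C,220+x/5,170+y/5)
f={"back+y":[wz(733,183),sz(90,142),cz(360,190)],"lip+y":[wz(306,215),sz(220,178)],"back-y":[wz(742,440),sz(130,84),cz(500,150)],
"grey":[wz(108,78),sz(318,287)],"blue":[wz(108,515),sz(393,103),cz(288,203)],
"bisc1top":[wz(418,318),sz(207,127),cz(381,136)],"bisc2top":[wz(570,330),sz(157,115),cz(425,122)]}
for k,o in f.items():
    X,e=tri(o); print(k,X*1000,np.round(e,1))
    print("   w at z=.168/.188",atz(*o[0],.168)[:2],atz(*o[0],.188)[:2])
E
```

```text
back+y [665.4363  12.6086 130.1613] [26.6 36.8 60.2]
   w at z=.168/.188 [0.6891 0.0183] [0.6877 0.0239]
lip+y [565.3097  10.7132 172.1335] [0.5 0.5]
   w at z=.168/.188 [0.5627 0.009 ] [0.5737 0.0155]
back-y [693.1814 -66.0779 164.6771] [1.7 1.  2.4]
   w at z=.168/.188 [ 0.6941 -0.0653] [ 0.6922 -0.0516]
grey [458.6058  50.6468 132.8166] [0.7 0.7]
   w at z=.168/.188 [0.4908 0.0548] [0.5088 0.0568]
blue [468.4606 -99.7545 202.1293] [4.5 2.6 3.4]
   w at z=.168/.188 [ 0.4263 -0.1289] [ 0.4506 -0.109 ]
bisc1top [600.0712 -22.8259 182.2167] [5.5 4.8 2.8]
   w at z=.168/.188 [ 0.5955 -0.0236] [ 0.6033 -0.0139]
bisc2top [644.1863 -22.1056 181.4971] [2.2 2.1 1.7]
   w at z=.168/.188 [ 0.6423 -0.0264] [ 0.6455 -0.0164]
```

Run:
```python
from h import *
np.set_printoptions(precision=1,suppress=True)
W,S,C=cam("wrist"),cam("side"),cam("scene")
wz=lambda x,y:(W,x/2.4,130+y/2.4)
sz=lambda x,y:(S,190+x/4,160+y/4)
cz=lambda x,y:(C,220+x/5,170+y/5)
X,e=tri([wz(80,297),sz(332,178),cz(246,165)]);print(X*1e3,e)
O=np.array([.524,-.035,0]);Y=.067;R=Ro.from_euler('z',Y).as_matrix()
for n,p in dict(lip=(42,0,168),blue=(-58,-60.6,205.4),grey=(-58,89.2,138.5),rear=(167,0,168)).items():
    P=O+R@np.array(p)/1e3; print(n,P*1e3,proj(W,P),proj(S,P),proj(C,P))
for n,p in dict(b1=(.600,-.0228,.182),b2=(.644,-.022,.182)).items():
    print(n,R.T@(np.array(p)-O)*1e3)
```

```text
[479.9 -14.5 188. ] [np.float64(2.473090465921638), np.float64(1.1651471346138773), np.float64(3.0806124631328315)]
lip [565.9 -32.2 168. ] [139.6 270.8] [251.3 197.5] [289.4 203.5]
blue [470.2 -99.3 205.4] [ 46.8 350.9] [287.3 185.5] [277.  209.5]
grey [460.2  50.1 138.5] [ 42.  164.5] [269.  230.3] [256.7 207.6]
rear [690.6 -23.8 168. ] [305.7 264. ] [216.9 187.7] [314.2 194.7]
b1 [ 76.6   7.1 182. ]
b2 [120.6   4.9 182. ]
```

The fitted sorter pose is origin (524, −35) mm with yaw 0.067, and its reprojected points land on the measured pixels. I'll close the gripper and move above the blue pad.

```bash
python3 -m jog '[{"grip":1,"z":-30},{"grip":1,"x":-34,"y":16.5},{"grip":1,"x":-34,"y":16.5},{"grip":1,"x":-34,"y":16.5},{"grip":1,"x":-34,"y":16.5},{"grip":1,"x":-34,"y":16.5},{"grip":1,"x":-34,"y":16.5},{"grip":1}]' 20
python3 - <<'E'
from h import *
for n in ("wrist","side"):
    c=cam(n);f=c["frame"][:,:,::-1]
    cv2.imwrite(f"pics/{n}1.png",f if n=="wrist" else cv2.resize(f[100:310,150:350],None,fx=2.8,fy=2.8))
s=get_state();print(s["time"],s["eef_pos"],s["contact_force"],s["opening"])
E
```

```text
0.55 [6.74981172e-01 3.90689103e-05 4.04739609e-01] [-0.39309815 -0.14654941 -0.48138226] 0.9984591542664294$[0]: bad value
```

View pics/wrist1.png

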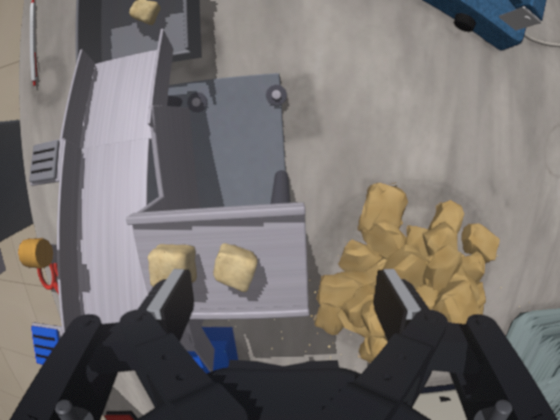

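View pics/side1.png

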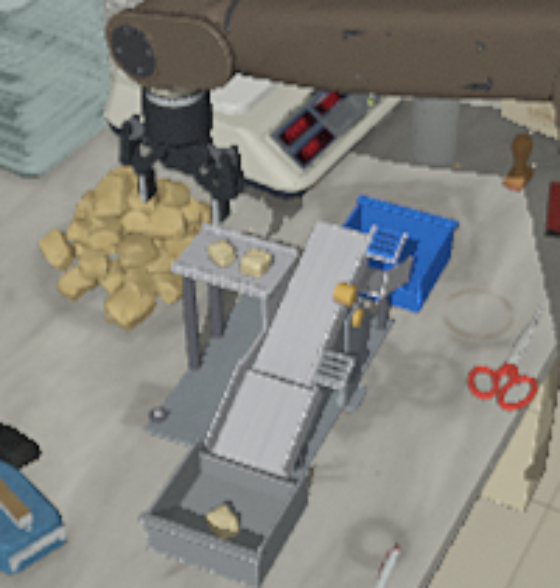

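Nothing moved because the call was refused. I'll try a full row instead.

```bash
python3 -m jog '[{"grip":1.0,"x":0.0,"y":0.0,"z":-30.0,"rx":0.0,"ry":0.0,"rz":0.0}]' 20; python3 -m jog --help | head
```

```text
time: 0.63
eef_pos: [0.674, 0.0001, 0.427]
tcp_rot: [1.0, -0.0, -0.007, -0.001]
contact_force: [0.0, -0.7, -1.4]
opening: 0.886invalid input: not JSON, or not a number
```

```bash
python3 -m jog '[{"grip":1,"x":-34,"y":16.5,"z":0,"rx":0,"ry":0,"rz":0},{"grip":1,"x":-34,"y":16.5,"z":0,"rx":0,"ry":0,"rz":0},{"grip":1,"x":-34,"y":16.5,"z":0,"rx":0,"ry":0,"rz":0},{"grip":1,"x":-34,"y":16.5,"z":0,"rx":0,"ry":0,"rz":0},{"grip":1,"x":-34,"y":16.5,"z":0,"rx":0,"ry":0,"rz":0},{"grip":1,"x":-34,"y":16.5,"z":0,"rx":0,"ry":0,"rz":0},{"grip":1,"x":0,"y":0,"z":0,"rx":0,"ry":0,"rz":0},{"grip":1,"x":0,"y":0,"z":0,"rx":0,"ry":0,"rz":0}]'
python3 - <<'E'
from h import *
for n in ("wrist","side"):
    c=cam(n);f=c["frame"][:,:,::-1]
    cv2.imwrite(f"pics/{n}2.png",f if n=="wrist" else cv2.resize(f[100:310,150:350],None,fx=2.8,fy=2.8))
s=get_state();print(s["time"],s["eef_pos"],s["contact_force"],s["opening"])
E
```

```text
time: 1.3
eef_pos: [0.4697, -0.0995, 0.435]
tcp_rot: [1.0, -0.001, 0.001, 0.0]
contact_force: [-0.4, 0.4, -0.4]
opening: 0.001
1.4 [ 0.47131073 -0.09898252  0.43538497] [-0.28229642 -0.61879061 -0.71882709] 0.002317222911624157
```

View pics/wrist2.png

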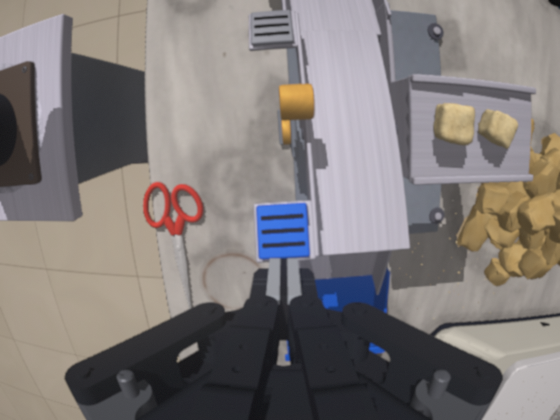

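View pics/side2.png

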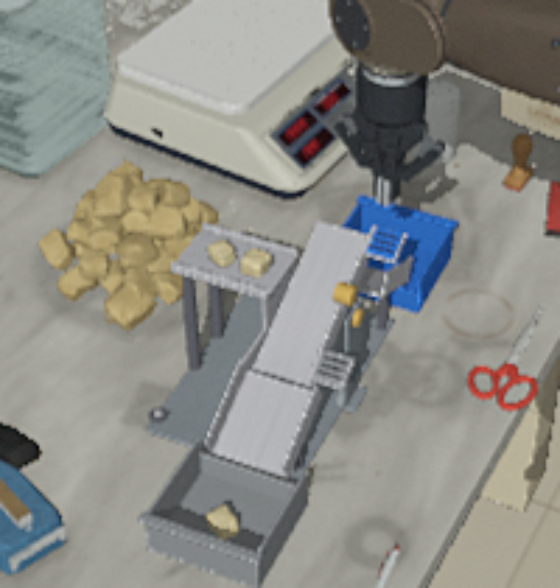

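Run:
```python
from h import *
np.set_printoptions(precision=1,suppress=True)
W=cam("wrist");S=cam("side")
O=np.array([.524,-.035,0]);R=Ro.from_euler('z',.067).as_matrix()
print("pad",atz(W,283,230,.2054)*1e3, tri([(W,283,230),(S,287.5,185.7)]))
for u,v,z in((455,122,.19),(499,127,.19),(411,77,.175),(533,93,.175),(534,180,.172),(411,180,.172)): 
  P=atz(W,u,v,z);print(P*1e3,R.T@(P-O)*1e3)
print(tri([(W,455,122),(S,190+207/4,160+127/4)]),tri([(W,499,127),(S,190+157/4,160+115/4)]))
```

```text
pad [471.8 -95.3 205.4] (array([ 0.5, -0.1,  0.2]), [np.float64(1.970040461517265), np.float64(1.9700404615172091)])
[595.2 -20.4 190. ] [ 72.    9.8 190. ]
[636.8 -20.  190. ] [113.6   7.4 190. ]
[565.1  10.3 175. ] [ 44.   42.4 175. ]
[687.4  14.9 175. ] [166.4  38.9 175. ]
[701.  -62.7 172. ] [174.7 -39.4 172. ]
[570.  -67.6 172. ] [ 43.8 -35.6 172. ]
(array([ 0.6, -0. ,  0.2]), [np.float64(0.378076937113961), np.float64(0.378076937113911)]) (array([ 0.6, -0. ,  0.2]), [np.float64(0.005172542194455936), np.float64(0.005172542194444575)])
```

```bash
python3 -m jog '[{"grip":1,"x":0,"y":0,"z":25,"rx":0,"ry":0,"rz":0},{"grip":1,"x":0,"y":0,"z":20,"rx":0,"ry":0,"rz":0},{"grip":1,"x":0,"y":4,"z":5,"rx":0,"ry":0,"rz":0},{"grip":1,"x":0,"y":4,"z":5,"rx":0,"ry":0,"rz":0},{"grip":1,"x":0,"y":4,"z":5,"rx":0,"ry":0,"rz":0},{"grip":1,"x":0,"y":4,"z":5,"rx":0,"ry":0,"rz":0}]'
python3 -m jog '[{"grip":1,"x":0,"y":4,"z":6,"rx":0,"ry":0,"rz":0},{"grip":1,"x":0,"y":3,"z":6,"rx":0,"ry":0,"rz":0},{"grip":1,"x":0,"y":2,"z":6,"rx":0,"ry":0,"rz":0},{"grip":1,"x":0,"y":2,"z":6,"rx":0,"ry":0,"rz":0}]'
python3 - <<'E'
from h import *
for n in ("wrist","side"):
    c=cam(n);f=c["frame"][:,:,::-1]
    cv2.imwrite(f"pics/{n}3.png",f if n=="wrist" else cv2.resize(f[100:310,150:350],None,fx=2.8,fy=2.8))
s=get_state();print(s["time"],s["eef_pos"],s["contact_force"],s["opening"])
E
```

```text
time: 2.0
eef_pos: [0.4717, -0.1155, 0.3706]
tcp_rot: [1.0, 0.0, 0.001, 0.0]
contact_force: [1.4, 0.2, 1.0]
opening: 0.002
time: 2.33
eef_pos: [0.471, -0.1264, 0.3453]
tcp_rot: [1.0, -0.0, 0.0, 0.0]
contact_force: [0.4, -0.2, -0.3]
opening: -0.003
2.4333 [ 0.47055106 -0.12611642  0.34422424] [ 0.40251949 -0.13761991 -0.03323429] -0.0015993409806472735
```

View pics/wrist3.png

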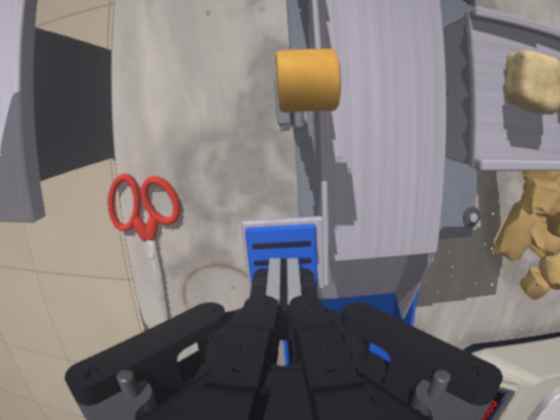

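View pics/side3.png

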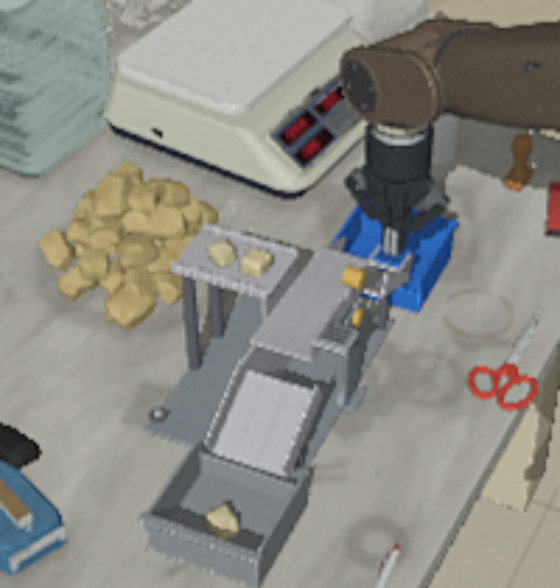

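The gate is past level, with the blue pad moving down under the tips. I'll continue down.

```bash
python3 -m jog '[{"grip":1,"x":0,"y":2,"z":6,"rx":0,"ry":0,"rz":0},{"grip":1,"x":0,"y":1,"z":6,"rx":0,"ry":0,"rz":0},{"grip":1,"x":0,"y":1,"z":6,"rx":0,"ry":0,"rz":0},{"grip":1,"x":0,"y":0,"z":5,"rx":0,"ry":0,"rz":0},{"grip":1,"x":0,"y":0,"z":2,"rx":0,"ry":0,"rz":0},{"grip":1,"x":0,"y":0,"z":0,"rx":0,"ry":0,"rz":0}]'
python3 -m jog '[{"grip":1,"x":0,"y":0,"z":2,"rx":0,"ry":0,"rz":0},{"grip":1,"x":0,"y":0,"z":2,"rx":0,"ry":0,"rz":0},{"grip":1,"x":0,"y":0,"z":0,"rx":0,"ry":0,"rz":0}]'
python3 - <<'E'
from h import *
for n in ("wrist","side"):
    c=cam(n);f=c["frame"][:,:,::-1]
    cv2.imwrite(f"pics/{n}4.png",f if n=="wrist" else cv2.resize(f[100:310,150:350],None,fx=2.8,fy=2.8))
s=get_state();print(s["time"],s["eef_pos"],s["contact_force"],s["opening"])
E
```

```text
time: 2.93
eef_pos: [0.4707, -0.1298, 0.3197]
tcp_rot: [1.0, 0.0, -0.001, -0.0]
contact_force: [-0.5, 0.9, -0.7]
opening: -0.001
time: 3.18
eef_pos: [0.4709, -0.1299, 0.3165]
tcp_rot: [1.0, 0.0, -0.0, -0.0]
contact_force: [-0.2, 0.8, -0.1]
opening: 0.007
3.2833 [ 0.47102815 -0.12993991  0.3168071 ] [-0.37306767  0.3162357  -0.05407562] 0.0018819428454631179
```

View pics/wrist4.png

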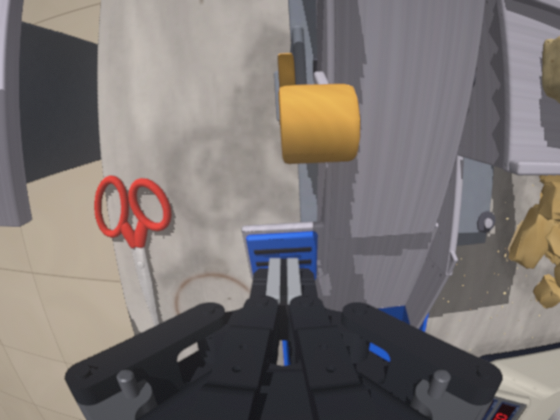

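View pics/side4.png

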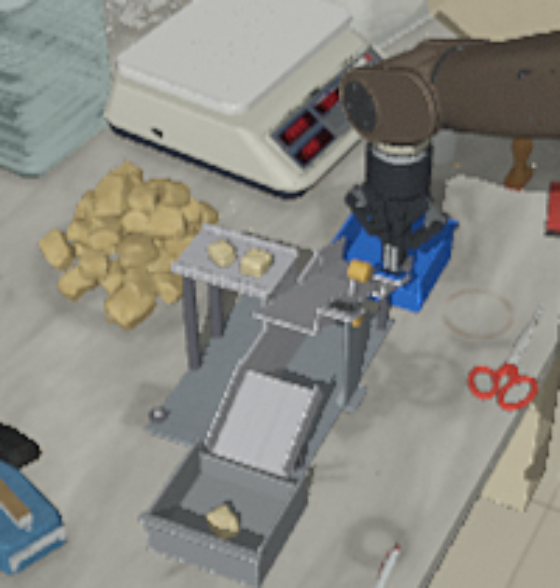

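```bash
python3 -m jog '[{"grip":1,"x":0,"y":0,"z":2,"rx":0,"ry":0,"rz":0},{"grip":1,"x":0,"y":0,"z":1,"rx":0,"ry":0,"rz":0},{"grip":1,"x":0,"y":0,"z":0,"rx":0,"ry":0,"rz":0}]'
python3 -m jog '[{"grip":1,"x":0,"y":0,"z":1.5,"rx":0,"ry":0,"rz":0},{"grip":1,"x":0,"y":0,"z":0,"rx":0,"ry":0,"rz":0}]'
```

```text
time: 3.53
eef_pos: [0.4709, -0.1299, 0.3135]
tcp_rot: [1.0, -0.0, -0.0, -0.0]
contact_force: [0.4, 0.5, 0.3]
opening: 0.001
time: 3.7
eef_pos: [0.4713, -0.1303, 0.313]
tcp_rot: [1.0, 0.0, 0.0, 0.001]
contact_force: [-0.4, -0.6, 2.9]
opening: 0.002
```

```bash
python3 -m jog '[{"grip":1,"x":0,"y":0,"z":1.5,"rx":0,"ry":0,"rz":0},{"grip":1,"x":0,"y":0,"z":0,"rx":0,"ry":0,"rz":0}]'; python3 -m jog '[{"grip":1,"x":0,"y":0,"z":-40,"rx":0,"ry":0,"rz":0},{"grip":1,"x":0,"y":0,"z":-40,"rx":0,"ry":0,"rz":0},{"grip":1,"x":0,"y":0,"z":-40,"rx":0,"ry":0,"rz":0},{"grip":1,"x":0,"y":0,"z":0,"rx":0,"ry":0,"rz":0}]'
python3 - <<'E'
from h import *
for n in ("wrist","side"):
    c=cam(n);f=c["frame"][:,:,::-1]
    cv2.imwrite(f"pics/{n}5.png",f if n=="wrist" else cv2.resize(f[100:310,150:350],None,fx=2.8,fy=2.8))
s=get_state();print(s["time"],s["eef_pos"],s["contact_force"],s["opening"])
E
```

```text
time: 3.87
eef_pos: [0.4716, -0.1306, 0.3125]
tcp_rot: [1.0, 0.0, 0.001, 0.001]
contact_force: [-1.4, -2.1, 6.7]
opening: 0.005
time: 4.2
eef_pos: [0.4723, -0.1305, 0.4402]
tcp_rot: [1.0, 0.0, 0.007, 0.004]
contact_force: [0.6, -0.4, 1.7]
opening: 0.003
4.3 [ 0.47121803 -0.13002408  0.43299153] [-0.53100402 -0.90531623 -0.77300342] 0.003668077993980242
```

View pics/wrist5.png

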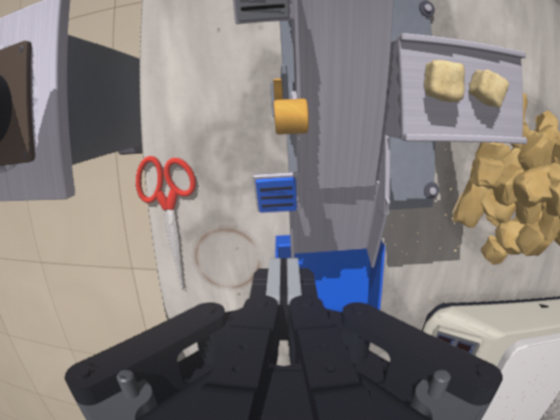

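View pics/side5.png

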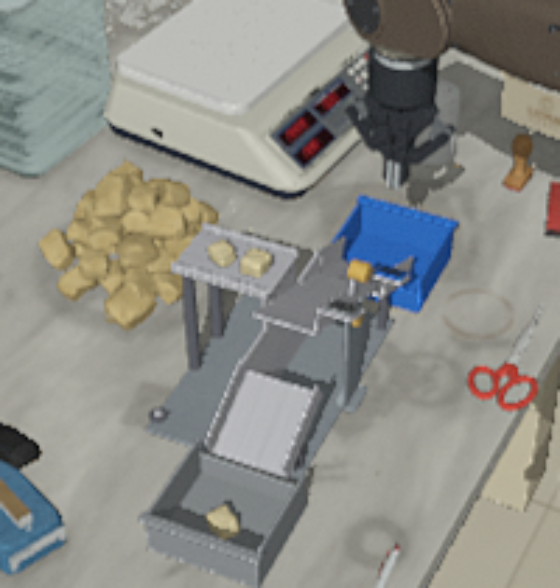

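The gate is down on the blue side and stays there with the tool away. Next I'll go behind the deck and turn the jaws to lie across the lane.

```bash
python3 -m jog '[{"grip":1,"x":36,"y":-19,"z":0,"rx":0,"ry":0,"rz":0},{"grip":1,"x":36,"y":-19,"z":0,"rx":0,"ry":0,"rz":0},{"grip":1,"x":36,"y":-19,"z":0,"rx":0,"ry":0,"rz":0},{"grip":1,"x":36,"y":-19,"z":0,"rx":0,"ry":0,"rz":0},{"grip":1,"x":36,"y":-19,"z":0,"rx":0,"ry":0,"rz":0},{"grip":1,"x":36,"y":-19,"z":0,"rx":0,"ry":0,"rz":0},{"grip":0.8,"x":0,"y":0,"z":0,"rx":0,"ry":0,"rz":7},{"grip":0.8,"x":0,"y":0,"z":0,"rx":0,"ry":0,"rz":7}]'
python3 -m jog '[{"grip":0.8,"x":0,"y":0,"z":0,"rx":0,"ry":0,"rz":7},{"grip":0.8,"x":0,"y":0,"z":0,"rx":0,"ry":0,"rz":7},{"grip":0.8,"x":0,"y":0,"z":0,"rx":0,"ry":0,"rz":7},{"grip":0.8,"x":0,"y":0,"z":0,"rx":0,"ry":0,"rz":7},{"grip":0.8,"x":0,"y":0,"z":0,"rx":0,"ry":0,"rz":7},{"grip":0.8,"x":0,"y":0,"z":0,"rx":0,"ry":0,"rz":7},{"grip":0.8,"x":0,"y":0,"z":0,"rx":0,"ry":0,"rz":7},{"grip":0.8,"x":0,"y":0,"z":0,"rx":0,"ry":0,"rz":7}]'
python3 -m jog '[{"grip":0.8,"x":0,"y":0,"z":0,"rx":0,"ry":0,"rz":7},{"grip":0.8,"x":0,"y":0,"z":0,"rx":0,"ry":0,"rz":7},{"grip":0.8,"x":0,"y":0,"z":0,"rx":0,"ry":0,"rz":2.2},{"grip":0.8,"x":0,"y":0,"z":0,"rx":0,"ry":0,"rz":0}]'
cat >> h.py <<'E'
O=np.array([.524,-.035,0]);YAW=.067;Rs=Ro.from_euler('z',YAW).as_matrix()
def snap(k):
    for n in ("wrist","side"):
        c=cam(n);f=c["frame"][:,:,::-1]
        cv2.imwrite(f"pics/{n}{k}.png",f if n=="wrist" else cv2.resize(f[130:330,170:330],None,fx=3.0,fy=3.0))
    s=get_state();p=np.array(s["eef_pos"]);r=Ro.from_quat(s["tcp_rot"])
    T=p+r.apply([0,0,.173]);print(s["time"],"tcp",p.round(4),"tip",T.round(4),"sorter",(Rs.T@(T-O)*1e3).round(1),"yawx",np.degrees(np.arctan2(*r.apply([1,0,0])[1::-1])).round(2),"F",np.round(s["contact_force"],1),"op",round(s["opening"],3))
    return s
E
python3 -c "
from h import *
snap(6)"
```

```text
time: 4.97
eef_pos: [0.6885, -0.0145, 0.425]
tcp_rot: [0.992, -0.124, -0.004, -0.0]
contact_force: [0.3, -0.7, -0.6]
opening: 0.199
time: 5.63
eef_pos: [0.6867, -0.0159, 0.4272]
tcp_rot: [0.817, -0.576, -0.002, 0.001]
contact_force: [-0.7, 0.4, 0.4]
opening: 0.198
time: 5.97
eef_pos: [0.6867, -0.0159, 0.4274]
tcp_rot: [0.73, -0.684, -0.002, 0.001]
contact_force: [-0.4, -0.7, -1.0]
opening: 0.197
6.0667 tcp [ 0.6868 -0.0159  0.4283] tip [ 0.6862 -0.0158  0.2553] sorter [163.1   8.3 255.3] yawx -86.13 F [0.1 0.  0.2] op 0.195
```

View pics/wrist6.png

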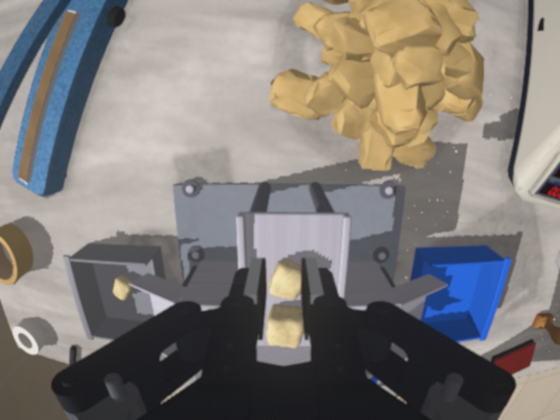

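View pics/side6.png

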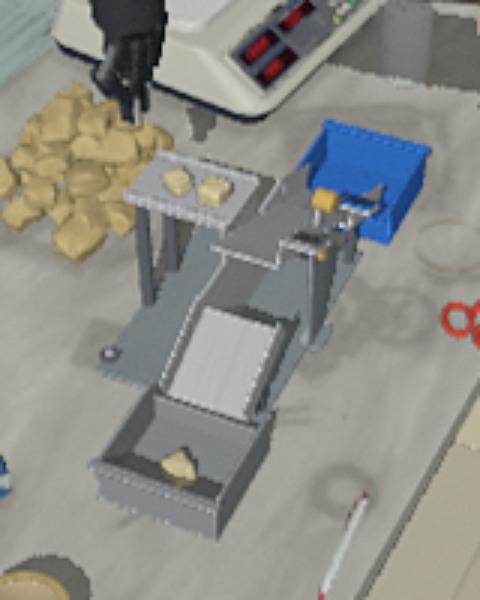

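Run:
```python
from h import *
W=cam("wrist");np.set_printoptions(precision=1,suppress=True)
for n,u,v,z in(("b2",287,278,.189),("b2back",289,262,.189),("b1",286,324,.19),("railL",242,214,.175),("railR",346,214,.175),("lipL",240,345,.168)):
  print(n,Rs.T@(atz(W,u,v,z)-O)*1e3)
```

```text
b2 [125.9   6.4 189. ]
b2back [138.8   5.1 189. ]
b1 [ 85.1   7.  190. ]
railL [170.   38.8 175. ]
railR [170.  -36.3 175. ]
lipL [ 43.7  48.3 168. ]
```

```bash
python3 -m jog '[{"grip":0.8,"x":2,"y":-6,"z":30,"rx":0,"ry":0,"rz":0},{"grip":0.8,"x":0,"y":0,"z":20,"rx":0,"ry":0,"rz":0},{"grip":0.8,"x":0,"y":0,"z":15,"rx":0,"ry":0,"rz":0},{"grip":0.8,"x":0,"y":0,"z":10,"rx":0,"ry":0,"rz":0},{"grip":0.8,"x":0,"y":0,"z":6,"rx":0,"ry":0,"rz":0},{"grip":0.8,"x":0,"y":0,"z":0,"rx":0,"ry":0,"rz":0}]'
python3 -c "
from h import *
snap(7)"
```

```text
time: 6.62
eef_pos: [0.6928, -0.0175, 0.348]
tcp_rot: [0.73, -0.683, -0.001, 0.001]
contact_force: [-1.2, -0.0, -0.5]
opening: 0.198
6.7167 tcp [ 0.6934 -0.0176  0.3507] tip [ 0.6936 -0.0176  0.1777] sorter [170.4   6.  177.7] yawx -86.19 F [ 0.4 -1.  -0.4] op 0.203
```

View pics/wrist7.png

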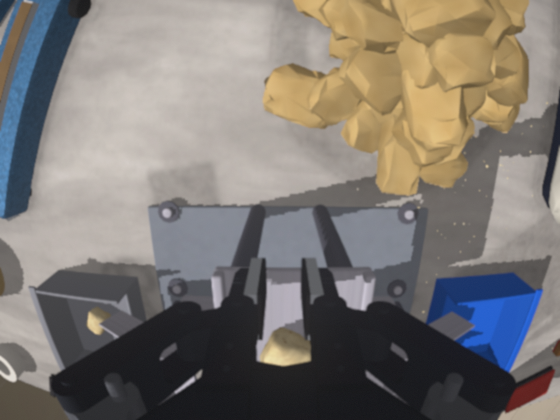

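View pics/side7.png

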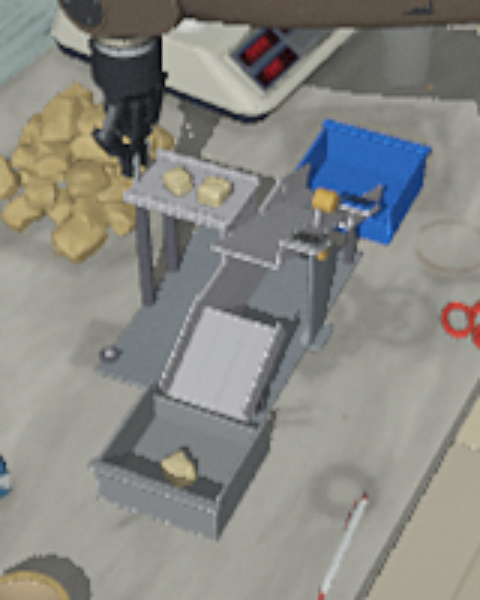

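```bash
python3 -m jog '[{"grip":0.8,"x":0,"y":0,"z":4,"rx":0,"ry":0,"rz":0},{"grip":0.8,"x":0,"y":6,"z":0,"rx":0,"ry":0,"rz":0},{"grip":0.8,"x":0,"y":6,"z":0,"rx":0,"ry":0,"rz":0},{"grip":0.8,"x":0,"y":5,"z":0,"rx":0,"ry":0,"rz":0},{"grip":0.8,"x":0,"y":4,"z":0,"rx":0,"ry":0,"rz":0},{"grip":0.8,"x":0,"y":4,"z":0,"rx":0,"ry":0,"rz":0},{"grip":0.8,"x":0,"y":4,"z":0,"rx":0,"ry":0,"rz":0},{"grip":0.8,"x":0,"y":4,"z":0,"rx":0,"ry":0,"rz":0}]'
python3 -m jog '[{"grip":0.8,"x":0,"y":4,"z":0,"rx":0,"ry":0,"rz":0},{"grip":0.8,"x":0,"y":4,"z":0,"rx":0,"ry":0,"rz":0},{"grip":0.8,"x":0,"y":0,"z":0,"rx":0,"ry":0,"rz":0}]'
python3 -c "
from h import *
snap(8)"
```

```text
time: 7.38
eef_pos: [0.6597, -0.0198, 0.3459]
tcp_rot: [0.73, -0.683, 0.0, -0.0]
contact_force: [0.6, -0.2, 0.9]
opening: 0.198
time: 7.63
eef_pos: [0.6516, -0.0203, 0.3457]
tcp_rot: [0.73, -0.683, -0.0, 0.0]
contact_force: [-0.1, -0.8, -0.7]
opening: 0.2
7.7333 tcp [ 0.6521 -0.0203  0.3457] tip [ 0.6521 -0.0203  0.1727] sorter [128.8   6.1 172.7] yawx -86.2 F [-0.5  0.4 -0.3] op 0.199
```

View pics/wrist8.png

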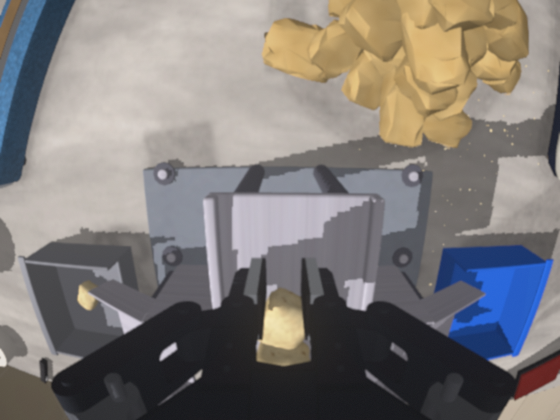

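View pics/side8.png

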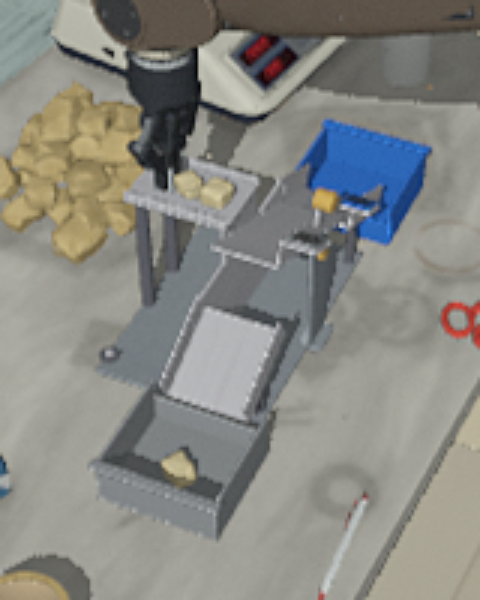

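The biscuits are together now, near (189,183) and (217,192) in the side view crop. I'll continue pushing.

```bash
python3 -m jog '[{"grip":0.8,"x":0,"y":5,"z":0,"rx":0,"ry":0,"rz":0},{"grip":0.8,"x":0,"y":5,"z":0,"rx":0,"ry":0,"rz":0},{"grip":0.8,"x":0,"y":5,"z":0,"rx":0,"ry":0,"rz":0},{"grip":0.8,"x":0,"y":5,"z":0,"rx":0,"ry":0,"rz":0},{"grip":0.8,"x":0,"y":5,"z":0,"rx":0,"ry":0,"rz":0},{"grip":0.8,"x":0,"y":5,"z":0,"rx":0,"ry":0,"rz":0},{"grip":0.8,"x":0,"y":0,"z":0,"rx":0,"ry":0,"rz":0}]'
python3 -c "
from h import *
snap(9)"
```

```text
time: 8.32
eef_pos: [0.6214, -0.0222, 0.3457]
tcp_rot: [0.73, -0.683, -0.0, 0.0]
contact_force: [0.6, -0.0, -0.6]
opening: 0.198
8.4167 tcp [ 0.622  -0.0223  0.3458] tip [ 0.6221 -0.0223  0.1728] sorter [ 98.7   6.1 172.8] yawx -86.21 F [-0.5  0.2  0.3] op 0.205
```

View pics/wrist9.png

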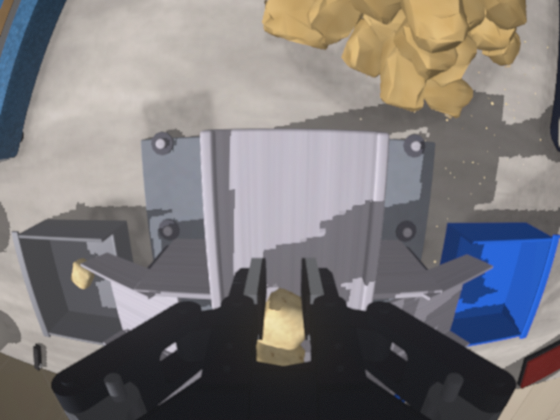

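View pics/side9.png

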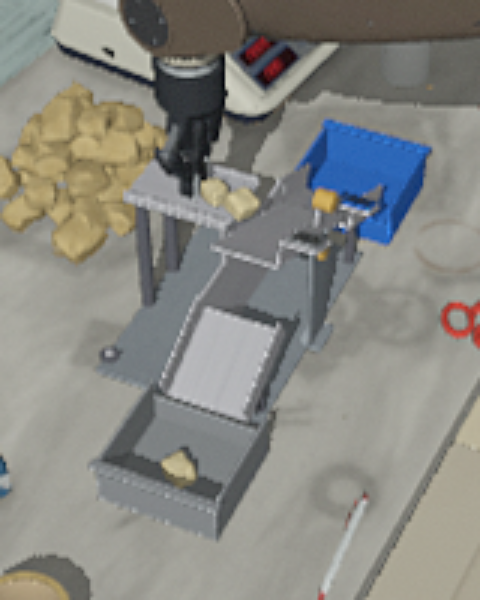

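```bash
python3 -m jog '[{"grip":0.8,"x":0,"y":5,"z":0,"rx":0,"ry":0,"rz":0},{"grip":0.8,"x":0,"y":5,"z":0,"rx":0,"ry":0,"rz":0},{"grip":0.8,"x":0,"y":4,"z":0,"rx":0,"ry":0,"rz":0},{"grip":0.8,"x":0,"y":0,"z":0,"rx":0,"ry":0,"rz":0},{"grip":0.8,"x":0,"y":0,"z":0,"rx":0,"ry":0,"rz":0},{"grip":0.8,"x":0,"y":0,"z":0,"rx":0,"ry":0,"rz":0}]'
python3 -c "
from h import *
snap(10)"
```

```text
time: 8.92
eef_pos: [0.6083, -0.0232, 0.3458]
tcp_rot: [0.73, -0.683, 0.0, -0.0]
contact_force: [0.4, 0.9, 0.1]
opening: 0.198
9.0167 tcp [ 0.6084 -0.0232  0.3458] tip [ 0.6084 -0.0232  0.1728] sorter [ 85.    6.1 172.8] yawx -86.2 F [-0.3  0.9  0. ] op 0.198
```

View pics/wrist10.png

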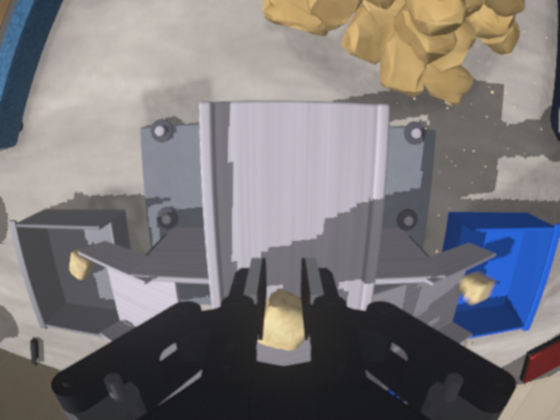

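View pics/side10.png

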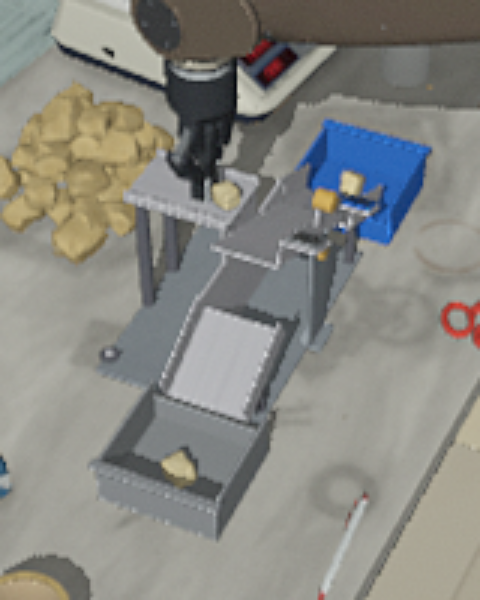

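The first biscuit is already sliding into the blue bin, at (478,288) in the wrist view. Now I'll push the second one.

```bash
python3 -m jog '[{"grip":0.8,"x":0,"y":5,"z":0,"rx":0,"ry":0,"rz":0},{"grip":0.8,"x":0,"y":5,"z":0,"rx":0,"ry":0,"rz":0},{"grip":0.8,"x":0,"y":5,"z":0,"rx":0,"ry":0,"rz":0},{"grip":0.8,"x":0,"y":5,"z":0,"rx":0,"ry":0,"rz":0},{"grip":0.8,"x":0,"y":5,"z":0,"rx":0,"ry":0,"rz":0},{"grip":0.8,"x":0,"y":4,"z":0,"rx":0,"ry":0,"rz":0},{"grip":0.8,"x":0,"y":0,"z":0,"rx":0,"ry":0,"rz":0},{"grip":0.8,"x":0,"y":0,"z":0,"rx":0,"ry":0,"rz":0}]'
python3 -c "
from h import *
snap(11)"
```

```text
time: 9.68
eef_pos: [0.5791, -0.0251, 0.3458]
tcp_rot: [0.73, -0.683, 0.0, -0.0]
contact_force: [1.7, -0.4, 0.0]
opening: 0.203
9.7833 tcp [ 0.5794 -0.0251  0.3459] tip [ 0.5795 -0.0251  0.1729] sorter [ 56.    6.1 172.9] yawx -86.2 F [ 0.1 -0.9  0.7] op 0.199
```

View pics/wrist11.png

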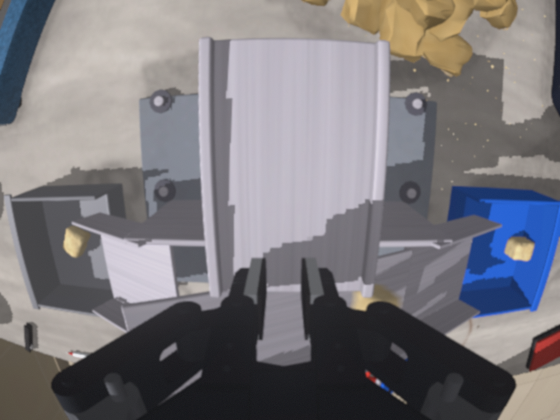

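View pics/side11.png

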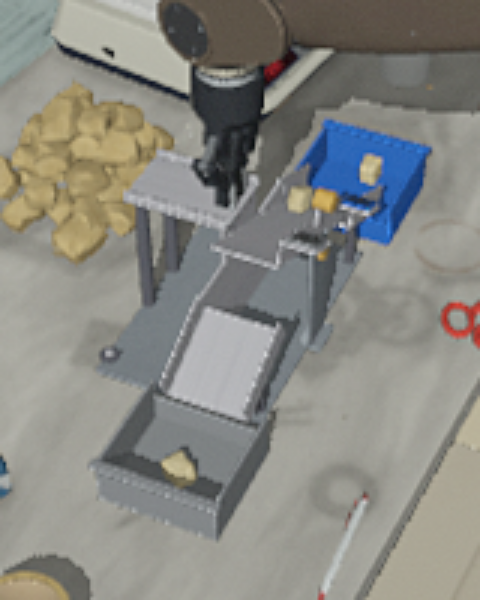

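The second biscuit is sliding on the gate. I'll retreat upward and back, then check.

```bash
python3 -m jog '[{"grip":0.8,"x":0,"y":-6,"z":-15,"rx":0,"ry":0,"rz":0},{"grip":0.8,"x":0,"y":0,"z":-30,"rx":0,"ry":0,"rz":0},{"grip":0.8,"x":0,"y":-30,"z":-30,"rx":0,"ry":0,"rz":0},{"grip":0.8,"x":0,"y":-35,"z":-15,"rx":0,"ry":0,"rz":0},{"grip":0.8,"x":0,"y":-35,"z":0,"rx":0,"ry":0,"rz":0},{"grip":0.8,"x":0,"y":-20,"z":0,"rx":0,"ry":0,"rz":0},{"grip":0.8,"x":0,"y":0,"z":0,"rx":0,"ry":0,"rz":0},{"grip":0.8,"x":0,"y":0,"z":0,"rx":0,"ry":0,"rz":0}]'
python3 -m jog '[{"grip":0.8,"x":0,"y":0,"z":0,"rx":0,"ry":0,"rz":0},{"grip":0.8,"x":0,"y":0,"z":0,"rx":0,"ry":0,"rz":0},{"grip":0.8,"x":0,"y":0,"z":0,"rx":0,"ry":0,"rz":0},{"grip":0.8,"x":0,"y":0,"z":0,"rx":0,"ry":0,"rz":0}]'
python3 -c "
from h import *
snap(12)
cv2.imwrite('pics/scene12.png',cv2.resize(cam('scene')['frame'][150:350,180:400,::-1],None,fx=3,fy=3))"
```

```text
time: 10.45
eef_pos: [0.7053, -0.0168, 0.434]
tcp_rot: [0.73, -0.683, -0.001, 0.0]
contact_force: [-0.6, -0.1, -0.4]
opening: 0.198
time: 10.78
eef_pos: [0.7039, -0.0168, 0.4356]
tcp_rot: [0.73, -0.683, 0.0, -0.0]
contact_force: [-0.3, -0.4, -0.1]
opening: 0.204
10.8833 tcp [ 0.7041 -0.0168  0.4356] tip [ 0.7042 -0.0168  0.2626] sorter [181.    6.1 262.6] yawx -86.21 F [-0.8 -0.3  0.4] op 0.201
```

View pics/wrist12.png

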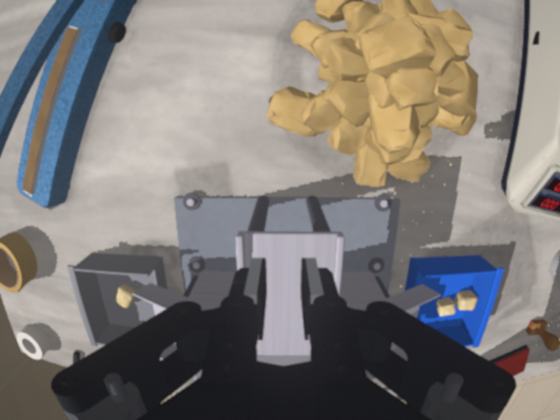

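View pics/side12.png

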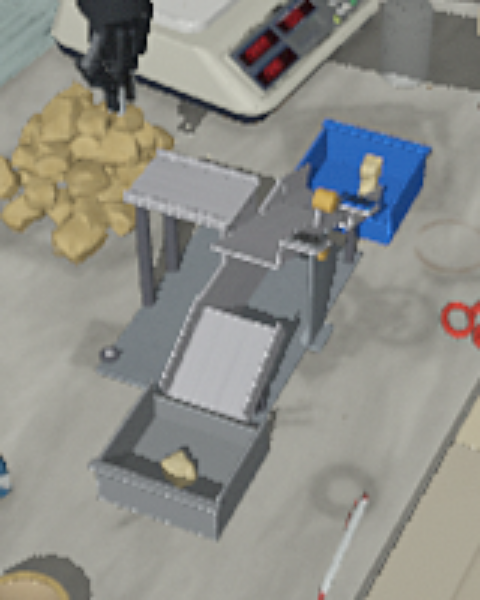

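View pics/scene12.png

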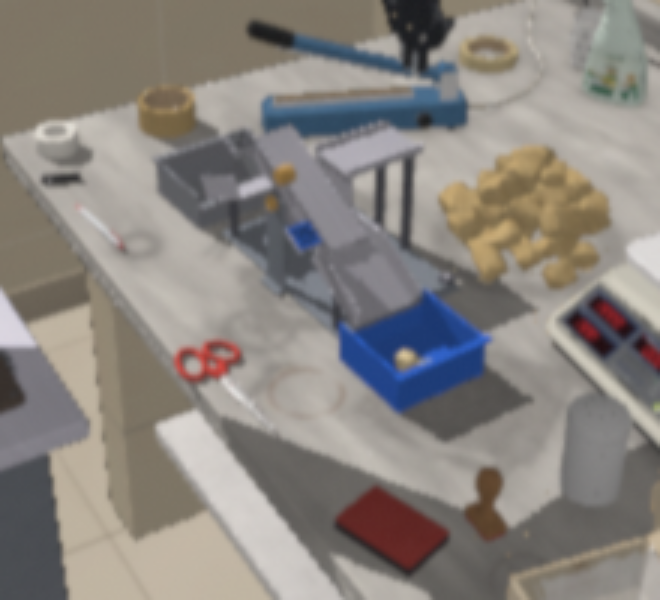

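Run:
```python
from h import *
np.set_printoptions(precision=1,suppress=True)
W,S=cam("wrist"),cam("side")
for w,s in(((467,300),(372,161)),((446,307),(367,181))):
    X,e=tri([(W,*w),(S,170+s[0]/3,130+s[1]/3)]);print(X*1e3,Rs.T@(X-O)*1e3,e)
a=cv2.resize(S["frame"][160:220,255:325,::-1],None,fx=8,fy=8,interpolation=2)
b=cv2.resize(W["frame"][240:360,390:510,::-1],None,fx=4,fy=4,interpolation=2)
cv2.imwrite("pics/z13.png",cv2.hconcat([cv2.resize(a,(440,480)),cv2.resize(b,(360,480))]))
```

```text
[ 540.2 -317.7   24.9] [  -2.7 -283.2   24.9] [np.float64(3.9585310565157523), np.float64(3.9585310565157004)]
[ 529.5 -280.1   25. ] [ -10.9 -245.    25. ] [np.float64(3.135713631325148), np.float64(3.1357136313251512)]
```

View pics/z13.png

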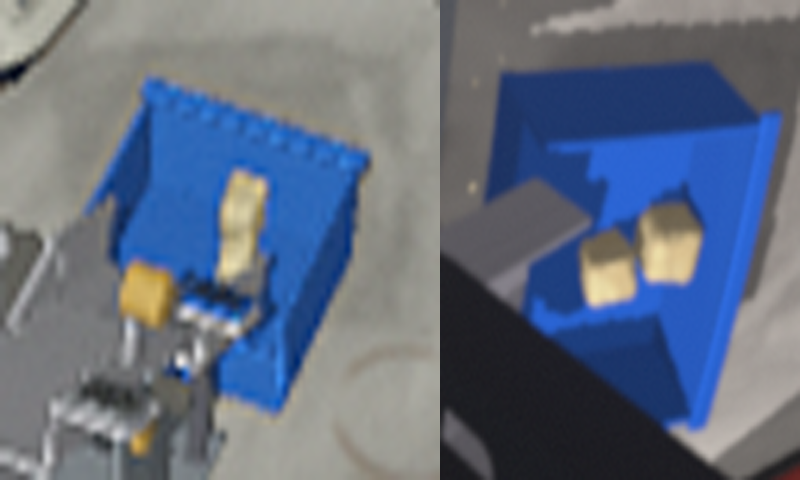

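Both biscuits are at about z = 25 mm (tops) on the bin floor, the gate is still down on the blue side, and the arm is clear. I'll hand the job in.

```bash
python3 -c "
from plant import *
print(sign_off(), get_state()['time'])"
```

```text
the job is handed in; nothing more can be done
the job is handed in; nothing more can be done
```

I pressed the blue pad down with the closed fingertips until the gate reached its blue-side stop. The press read about 7 N at the end, and the gate stayed over once I let go. I then set the fingertips about 17 mm apart and pushed the two biscuits along the deck and over the lip, one after the other. Both slid down into the blue bin, and I handed the job in at about 11 s.

**Last checks:**
- **Biscuits:** both lie inside the blue bin. Their tops measure about 25 mm above the table from two views, which fits biscuits resting on the floor; the two rays missed each other by about 6–8 mm.
- **Deck and gate:** the deck is empty and the gate is still down on the blue side.
- **Everything else:** the biscuit in the grey bin looks unmoved, and I saw no change in the other items on the table. I did not measure their positions.
- **Arm:** it was clear, with the fingertips about 95 mm above the deck and no contact force above noise.

The first move call was refused because its rows left out some of the values, so nothing moved then. The early position estimates disagreed by up to about 6 mm between camera views, plus one bad corner match that I dropped.

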